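Sort the rattling clock weight from the sound ones

ROBOT

A 6-joint arm with a two-finger parallel gripper is mounted at the origin on the work surface. World frame = base frame: x ahead of the robot, y to its left, z up, the work surface at z = 0. Lengths are in m, angles in degrees, forces in N, time in s.
With the tool pointing down it reaches from about 0.4 to 0.825 m from the base axis. Payload 7 kg.
Tool frame: the origin (TCP) lies midway between the tips of the shut fingers; the grasp point (between the pads) lies 19 mm behind it; z points along the fingers, y is the line along which they close (so a half turn about z gives the same grasp; the last joint's range is limited). The gripper opens to 88 mm and grips with 3 to 60 N. Pads are 19 mm wide; open, the fingers measure 130 mm over their backs; the gripper's body (78 mm by 193 mm) begins 47 mm behind the grasp point.
Start: joints at [-60.556, 20.546, 0.682, 0, -70.136, -16.507], TCP at [0.151, -0.658, 0.227] pointing down, gripper open.
Joint ranges: [-176.03, 176.03], [-82.01, 121.73], [-58.28, 71.71], [-173.87, 95.51], [-174.79, -0.11], [-173.66, 173.66]. Speed limits (degrees/s): [136.94, 136.94, 172.46, 180, 180, 180].

INTERFACE

Orientations are given as [roll, pitch, yaw] about the fixed x, y, z axes, in that order (R = Rz(yaw) Ry(pitch) Rx(roll)).
In Python, from plant import r, eyes, workorder gives the robot as it stands.
- The arm moves only by the tool step_arm, never from a script. Its argument "plan" is a list of rows, each a list of 5 numbers: the shift along the tool's x, y, z each as a share of 25 cm, from -1 to 1, then the turn about the tool's z as a share of 60 degrees, from -1 to 1, then the finger opening in mm, from 0 to 87.6. In form: [[x, y, z, turn, jaw], ...]. A call has 1 to 12 rows; each row is the pose to reach, as a shift and turn from the pose commanded when the call began, along the tool's axes at that moment; what a row does not reach only later rows make up. A row lasts 1/12 s, in which the tool goes at most 41.7 mm and 7.16 degrees, less where a joint would pass 70% of its speed; a pose out of reach is approached as far as the arm can. A call with a number of a shift or a turn outside -1 to 1 is refused whole. A call with a gripper value outside its range is refused whole. The fingers move at their own pace and stop on an object; "newtons" is the grip in N (left out, the last holds). Time passes only in rows, so rows that repeat a pose let the fingers close. It gives the time, the measured TCP pose, the force, the opening and the grip force at its end, in the units of the state.
- r.get_state(): the state, without advancing time (a new reading comes with each control period).
- eyes.capture(name): name is "scene" or "top" or "wrist"; returns the picture (420x560x3 uint8, red, green, blue); there is no depth.
- eyes.camera_model(name): a dict with "fov_y" (degrees; the focal length in pixels is half the picture's height over the tangent of half this angle, whatever the lens; pixels are square), "cx", "cy" (the principal point, pixels), "k1" (the pictures are not rectified: a ray, as slopes to the right and down, at radius r is drawn at 1 + k1 r^2 times it, then the intrinsics apply), "world_to_cam" (4x4, takes a point from world to camera coordinates); the wrist camera has in their place "hand_eye" (4x4, takes a point from camera to tool coordinates, whose origin is the TCP and whose axes are the flange's). Camera axes: x right, y up, looking along -z (the intrinsics and any distortion apply to the point x, -y, -z); pixel columns grow to the right and rows downward; lengths in m; the calibration is good to about 2 mm. A picture is of the moment at which its call begins: read the wrist's pose just before it. camera_model takes no time and is no camera call.
- workorder.close_job(): hands the job in; it is judged then, once.
The state is a dict: "time_s": time; "joints": joint angles; "qd": joint speeds; "joint_torque": joint torques, N m; "tcp_pos": TCP position; "eef_rot": TCP orientation; "contact_force": force on the tool from outside, world axes, zero at the start; "moment": the same for the moment, N m; "gripper_width": finger opening in m; "gripper_force": force on a finger pad.
Only numpy, scipy, OpenCV 4.12 (cv2) and the standard library are available. Lean on these libraries where they do the work, as an engineer would, in place of code of your own. Each camera call takes 0.05 s, during which the arm holds its last target. There are 200 camera calls.

TASK

The three sealed brass clock weights in the turntable's rack look alike, but one or more of them may rattle because the lead slug inside has come loose. Lift the keeper bar out of its two brackets and lay it flat on the felt mat, then take up the weights and tilt them to feel whether a slug slides inside. Lay each rattling weight gently in a place of the repair stand, hook pointing either way, have each sound one lying in a place of the rack at the end, do not let anything drop, and leave the other parts on the turntable and bench as they are.

Things in the scene. Friction and masses are not known exactly. Their poses are not given: they have to be found in the camera images.
- rack: fixed beech rack on the turntable; origin at the centre of its underside. Board 110 (x) by 340 (y), 15 thick. Three places at y = -68, 0, +68 mm for weights lying along x in 45-degree vee notches, 36 wide at the mouth, which centre them; notches are in two cross saddles 14 thick at x = +/-45, tops 41 above the origin. A seated weight's axis is 48.5 mm above the origin
- slot_left (a point): middle of the slot floor of the rack's bracket at y = +150 mm, 68.5 mm above the rack's origin. Each brass bracket is 23 mm (x) by 16 mm (y), 86.5 mm tall above the rack's origin, its slot open at the top, 15 mm wide and 18 mm deep
- slot_right (a point): the same for the bracket at y = -150 mm. The keeper bar lies in both slots, 2 mm above the weights
- bar: steel keeper bar 12 mm square, 330 mm long along its own y, end flanges 24 mm wide; wooden grip upright on its middle, 14 mm thick (x), 44 mm long (y), from 12 to 48 mm above the bar's underside. 0.28 to 0.4 kg. Origin at the centre of the underside. It starts in the rack's two brackets, held by its own weight only; it lifts straight up
- weight_a: sealed brass clock weight: capped tube 36 mm in diameter (caps 37), 130 mm long, with a hook sticking out 27 mm at the +x end and a 5 mm stub at the other. Origin at the middle of the tube, on its axis; x along the tube to the hook. 0.45 to 0.57 kg, of which an lead slug sealed inside is 0.29 kg. Which letter rattles changes every time
- weight_b: as weight_a, outwardly identical. In a sound weight the slug is bonded fast, though not always in the middle: the balance point may lie up to 15 mm from the tube's middle, either way, and stays there however the weight is tilted
- weight_c: as weight_a, outwardly identical. In a rattling weight the slug stays put while the tube is level, slides when the tube is tilted lengthwise by more than about 10 degrees (quickly at 20 or more) and travels 72 mm end to end, so the balance point shifts by about 40 mm. The rules call it loose_slug; its position is never given
- stand: fixed beech repair stand on the bench left or right of the turntable, empty; origin at the centre of its underside. Board 110 (x) by 150 (y), 15 thick. Two places at y = -34 and +34 mm for weights lying along x, with saddles and vee notches exactly as on the rack; a seated weight's axis is 48.5 mm above the origin
- mat: dark green felt mat fixed on the bench on the other side of the turntable from the stand, 360 mm (x) by 120 mm (y), 3 mm thick; origin at the centre of its underside
- turntable: dark lacquered turntable 440 mm across, top 36 mm above the bench; clamped, it does not turn. Origin at the centre of its underside
- wheel_large: large brass great wheel lying flat on the turntable's far part, 88 mm across, 5 mm thick, steel arbor standing 39 mm up; a bystander
- wheel_small: smaller brass wheel lying flat on the turntable, 62 mm across, arbor standing 39 mm up; a bystander
- jar: grey stoneware jar of collets on the turntable, 68 mm across, 72 mm tall; a bystander
- hammer: strike hammer with a brass head lying on the turntable's near part, 120 mm long, 20 mm high; a bystander
- arbor: steel pallet arbor lying on the turntable's near part, 116 mm long, 16 mm high; a bystander
Things that resemble listed ones, but are neither listed nor needed, are in the scene too. What is shaped like the weight_c but green is not meant.

How it is judged (in metres and radians):
On the way, in this order (a step that is already met when the one before it is completed fails the run):
1. the keeper bar lies flat on the felt mat (z of bar in the frame of mat between 0 and 0.01 m and x of bar in the frame of mat between -0.15 and 0.15 m and y of bar in the frame of mat between -0.055 and 0.055 m and angle between bar's own z axis and vertical below 0.1 rad and linear speed of bar below 0.02 m/s), for 0.2 s.
2. the rattling weight (the one that holds the loose slug) has been lifted clear of the rack and tilted lengthwise by at least 15 degrees (((distance between loose_slug and weight_a below 0.06 m and z of weight_a in the frame of rack above 0.0734558 m and contact force between weight_a and rack below 0.05 N and (angle between weight_a's own x axis and vertical below 1.309 rad or angle between weight_a's own x axis and vertical above 1.833 rad)) or (distance between loose_slug and weight_b below 0.06 m and z of weight_b in the frame of rack above 0.0734558 m and contact force between weight_b and rack below 0.05 N and (angle between weight_b's own x axis and vertical below 1.309 rad or angle between weight_b's own x axis and vertical above 1.833 rad)) or (distance between loose_slug and weight_c below 0.06 m and z of weight_c in the frame of rack above 0.0734558 m and contact force between weight_c and rack below 0.05 N and (angle between weight_c's own x axis and vertical below 1.309 rad or angle between weight_c's own x axis and vertical above 1.833 rad)))), for 0.1 s.
At the end, for the whole second after the job is handed in: Each rattling weight is seated at rest in a place of the repair stand, each sound one in a place of the rack (height within 6 mm, direction within 0.1 rad, middle within 30 mm of the board's middle lengthwise); the bar lies flat (0.1 rad) and at rest, its middle on the felt mat (all of step 1 and ((distance between loose_slug and weight_a below 0.06 m and z of weight_a in the frame of stand between 0.0424558 and 0.0544558 m and x of weight_a in the frame of stand between -0.03 and 0.03 m and y of weight_a in the frame of stand between -0.06 and 0.06 m and angle between the x axis of weight_a and the x axis of stand, either way round below 0.1 rad and linear speed of weight_a below 0.02 m/s) or (distance between loose_slug and weight_a above 0.06 m and z of weight_a in the frame of rack between 0.0424558 and 0.0544558 m and x of weight_a in the frame of rack between -0.03 and 0.03 m and y of weight_a in the frame of rack between -0.095 and 0.095 m and angle between the x axis of weight_a and the x axis of rack, either way round below 0.1 rad and linear speed of weight_a below 0.02 m/s)) and ((distance between loose_slug and weight_b below 0.06 m and z of weight_b in the frame of stand between 0.0424558 and 0.0544558 m and x of weight_b in the frame of stand between -0.03 and 0.03 m and y of weight_b in the frame of stand between -0.06 and 0.06 m and angle between the x axis of weight_b and the x axis of stand, either way round below 0.1 rad and linear speed of weight_b below 0.02 m/s) or (distance between loose_slug and weight_b above 0.06 m and z of weight_b in the frame of rack between 0.0424558 and 0.0544558 m and x of weight_b in the frame of rack between -0.03 and 0.03 m and y of weight_b in the frame of rack between -0.095 and 0.095 m and angle between the x axis of weight_b and the x axis of rack, either way round below 0.1 rad and linear speed of weight_b below 0.02 m/s)) and ((distance between loose_slug and weight_c below 0.06 m and z of weight_c in the frame of stand between 0.0424558 and 0.0544558 m and x of weight_c in the frame of stand between -0.03 and 0.03 m and y of weight_c in the frame of stand between -0.06 and 0.06 m and angle between the x axis of weight_c and the x axis of stand, either way round below 0.1 rad and linear speed of weight_c below 0.02 m/s) or (distance between loose_slug and weight_c above 0.06 m and z of weight_c in the frame of rack between 0.0424558 and 0.0544558 m and x of weight_c in the frame of rack between -0.03 and 0.03 m and y of weight_c in the frame of rack between -0.095 and 0.095 m and angle between the x axis of weight_c and the x axis of rack, either way round below 0.1 rad and linear speed of weight_c below 0.02 m/s))); the robot touches nothing.
It fails at once if a bystander is moved by more than 30 mm (distance of any of wheel_large, wheel_small, jar, hammer, arbor from where it was at the start of the episode above 0.03 m).
It fails at once if a weight or the bar is dropped (falls faster than 0.6 m/s, a fall of about 18 mm, out of the fingers) ((linear speed of weight_a above 0.6 m/s and contact force between the fingers and weight_a below 0.05 N) or (linear speed of weight_b above 0.6 m/s and contact force between the fingers and weight_b below 0.05 N) or (linear speed of weight_c above 0.6 m/s and contact force between the fingers and weight_c below 0.05 N) or (linear speed of bar above 0.6 m/s and contact force between the fingers and bar below 0.05 N)).
It also fails if it takes over 72 s, if anything falls off the work surface, if the arm or the gripper's body presses on something with over 40 N, if the wrist force passes 120 N, or if a joint passes its speed limit or range.

## Working session

There is one attempt and no reset: what is moved stays moved. The work goes in short steps, Python scripts to look and compute and a tool call to move; the robot and the scene stay as the last step left them, time stands still between calls to the robot, and variables do not carry over. Pictures are saved under pics/ and viewed, at most 13 in all, crops included, and the job is handed in when it is done.

Besides the shell and the picture viewer there is one more tool, called after "Call:" in YAML: its name, and indented under it one key for each argument. step_arm: Moves the arm, as the interface text tells. Its arguments: {"type":"object","properties":{"plan":{"type":"array"},"newtons":{"type":"number"}},"required":["plan"]}

```bash
ls; mkdir -p pics; python3 - <<'E'
from plant import r,eyes,workorder
import cv2
print(r.get_state())
for n in("scene","top","wrist"):
    im=eyes.capture(n); cv2.imwrite(f"pics/{n}0.png",im[:,:,::-1]); print(n,eyes.camera_model(n))
E
```

```text
pics
{'time_s': 0.0, 'joints': array([-6.05558005e+01,  2.05901686e+01,  6.33817659e-01, -2.01196661e-02,
       -7.01344336e+01, -1.65067666e+01]), 'qd': array([ 0.03733397, -0.10929529,  0.08629389, -0.04299506,  0.04454291,
        0.0234678 ]), 'joint_torque': array([ 8.24567924e-04, -5.82715130e+01,  2.93059623e+01,  6.99720874e+00,
        6.83120350e-03, -2.33952396e-04]), 'tcp_pos': array([ 0.15099025, -0.65740174,  0.2256373 ]), 'eef_rot': array([ 1.79907583e+02, -7.66266253e-03, -1.67069413e+02]), 'contact_force': array([-0.36054282,  0.17844709,  0.68959492]), 'moment': array([-0.02093271, -0.04049705,  0.01839836]), 'gripper_force': 0.0, 'gripper_width': 0.08803282000039514}
scene {'fov_y': 43.30748254548516, 'cx': 276.30139317694886, 'cy': 208.09942437916763, 'k1': -0.013148337316458786, 'world_to_cam': array([[ 0.33128568,  0.94352741,  0.00241487, -0.22466401],
       [-0.80780668,  0.28230788,  0.51744625,  0.37457931],
       [ 0.48754298, -0.17337328,  0.8557123 , -1.60077221],
       [ 0.        ,  0.        ,  0.        ,  1.        ]])}
top {'fov_y': 51.58805478022462, 'cx': 282.5091436344356, 'cy': 215.2233848198296, 'k1': -0.08599175599324664, 'world_to_cam': array([[-0.02372469, -0.9996941 , -0.00698902,  0.03557123],
       [ 0.99795271, -0.02409754,  0.05924264, -0.53476584],
       [-0.05939294, -0.0055692 ,  0.99821915, -1.43237294],
       [ 0.        ,  0.        ,  0.        ,  1.        ]])}
wrist {'fov_y': 61.8024887417953, 'cx': 271.80506523117026, 'cy': 211.68475371751092, 'k1': -0.08496852406701004, 'hand_eye': array([[-8.94107258e-04,  9.68457820e-01,  2.49175946e-01,
         6.71902951e-02],
       [ 9.99999507e-01,  7.58455687e-04,  6.40408833e-04,
        -1.15130028e-03],
       [ 4.31220028e-04,  2.49176396e-01, -9.68458021e-01,
        -1.58001786e-01],
       [ 0.00000000e+00,  0.00000000e+00,  0.00000000e+00,
         1.00000000e+00]])}
```

View pics/top0.png

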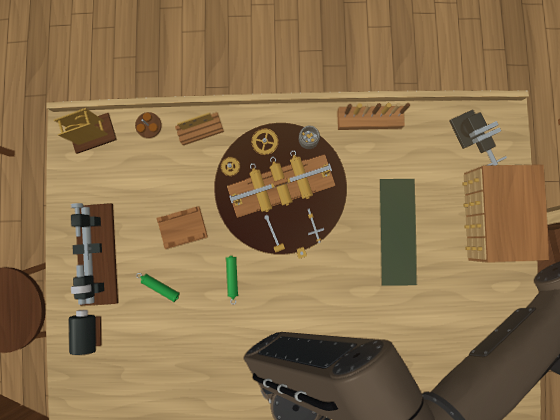

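View pics/scene0.png

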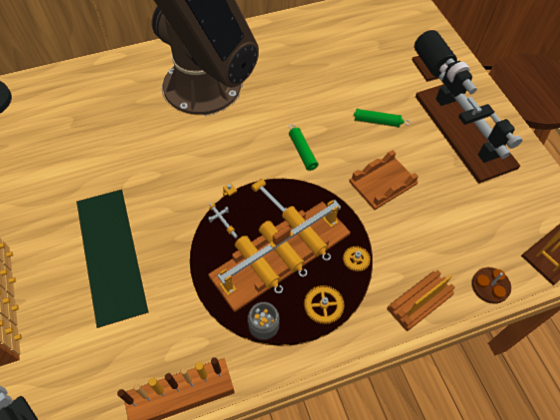

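```bash
cat > h.py <<'E'
import numpy as np, cv2
from scipy.spatial.transform import Rotation as R
from plant import r,eyes,workorder
def model(n,st=None):
    m=eyes.camera_model(n); f=210/np.tan(np.radians(m['fov_y']/2))
    if n=='wrist':
        T=np.eye(4);T[:3,:3]=R.from_euler('xyz',st['eef_rot'],degrees=True).as_matrix();T[:3,3]=st['tcp_pos']
        C=T@m['hand_eye']
    else: C=np.linalg.inv(m['world_to_cam'])
    K=np.array([[f,0,m['cx']],[0,f,m['cy']],[0,0,1]]);d=np.array([m['k1'],0,0,0.])
    return C,K,d
def pix2w(n,uv,z,st=None):
    C,K,d=model(n,st); p=cv2.undistortPoints(np.array(uv,float).reshape(-1,1,2),K,d)[:,0]
    D=np.c_[p[:,0],-p[:,1],-np.ones(len(p))]@C[:3,:3].T
    o=C[:3,3]; z=np.broadcast_to(z,len(p))
    return o+D*((z-o[2])/D[:,2])[:,None]
def w2pix(n,P,st=None):
    C,K,d=model(n,st); Q=(np.array(P,float).reshape(-1,3)-C[:3,3])@C[:3,:3]
    return cv2.projectPoints(Q*[1,-1,-1],np.zeros(3),np.zeros(3),K,d)[0][:,0]
def crop(im,x0,y0,x1,y1,s,fn): cv2.imwrite(fn,cv2.resize(im[y0:y1,x0:x1,::-1],None,fx=s,fy=s,interpolation=cv2.INTER_CUBIC))
E
python3 - <<'E'
from h import *
im=cv2.imread('pics/top0.png')[:,:,::-1]
crop(im,150,115,350,265,4,'pics/topc.png')
np.set_printoptions(precision=4,suppress=True)
print('tt',pix2w('top',[(281,188)],.036))
print('bar ends',pix2w('top',[(230,203),(331,168)],.036+.0865))
print('mat',pix2w('top',[(380,179),(414,179),(416,285),(381,285)],.003))
print('stand',pix2w('top',[(158,218),(198,207),(207,236),(168,249)],.015))
E
```

```text
tt [[0.6244 0.0255 0.036 ]]
bar ends [[ 0.571   0.184   0.1225]
 [ 0.6726 -0.1322  0.1225]]
mat [[ 0.6513 -0.3106  0.003 ]
 [ 0.6489 -0.4273  0.003 ]
 [ 0.2907 -0.4199  0.003 ]
 [ 0.2943 -0.3013  0.003 ]]
stand [[0.5363 0.4419 0.015 ]
 [0.57   0.3056 0.015 ]
 [0.4721 0.2765 0.015 ]
 [0.4315 0.4088 0.015 ]]
```

View pics/topc.png

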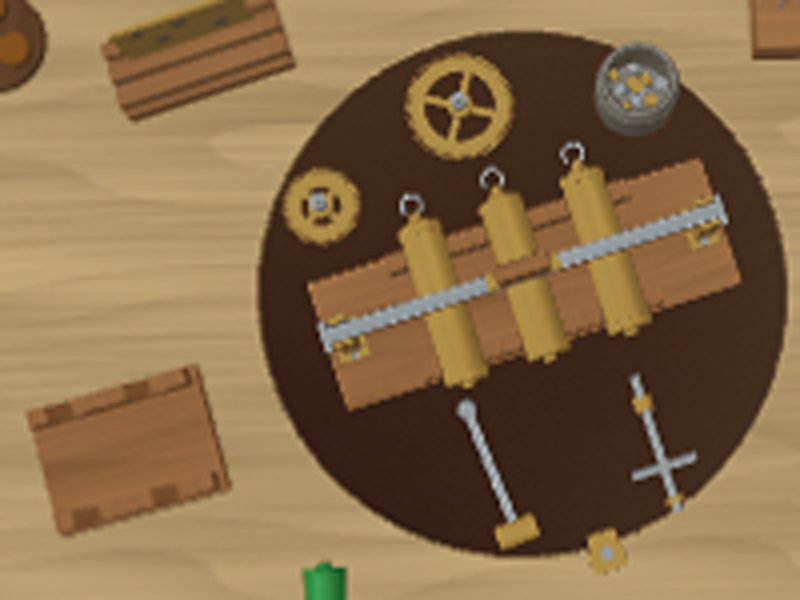

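Candidates in the top picture: brass weights in the rack at (262,190), (281,184) and (303,177). The green lookalikes at (160,288) and (232,278) are excluded. The stand is the empty two-place board at (182,228). The boards at (200,128) and (370,117) have different shapes, so they are not it. The mat is at (398,232). The bar runs from (230,203) to (331,168) with its grip at (281,186). I'll move over the rack and refine from there.

Call:
step_arm:
  plan:
    - [-0.82, 0.75, -0.3, -0.8, 87]
    - [-0.82, 0.75, -0.3, -0.8, 87]
    - [-0.82, 0.75, -0.3, -0.8, 87]
    - [-0.82, 0.75, -0.3, -0.8, 87]
    - [-0.82, 0.75, -0.3, -0.8, 87]
    - [-0.82, 0.75, -0.3, -0.8, 87]
    - [-0.82, 0.75, -0.3, -0.8, 87]
    - [-0.82, 0.75, -0.3, -0.8, 87]
  newtons: 40

```text
time_s: 0.82
tcp_pos: [0.3121, -0.4259, 0.3042]
eef_rot: [-179.7, 0.0, -118.5]
contact_force: [-0.8, -0.8, 0.4]
gripper_width: 0.0874
gripper_force: 0.0
```

```bash
cat >> h.py <<'E'
np.set_printoptions(precision=4,suppress=True)
def go(x,y,z,yaw):
    "shift in tool shares and turn share from the measured pose to a world TCP pose"
    st=r.get_state(); M=R.from_euler('xyz',st['eef_rot'],degrees=True).as_matrix()
    d=M.T@(np.array([x,y,z])-st['tcp_pos'])/.25
    t=-((yaw-st['eef_rot'][2]+180)%360-180)/60
    print('go',d,'turn',t,'tcp',st['tcp_pos'],st['eef_rot'],'t',st['time_s'])
E
python3 -c "
from h import *
go(.58,.03,.30,-72.2)"
```

```text
go [-2.1139 -0.0714  0.0174] turn -0.7716754765606031 tcp [ 0.3121 -0.4259  0.3042] [-179.7398    0.0063 -118.5005] t 0.8167
```

Call:
step_arm:
  plan:
    - [-1, 0, 0, -0.77, 87]
    - [-1, 0, 0, -0.77, 87]
    - [-1, 0, 0, -0.77, 87]
    - [-1, 0, 0, -0.77, 87]
    - [-1, 0, 0, -0.77, 87]
    - [-1, 0, 0, -0.77, 87]
    - [-1, 0, 0, -0.77, 87]

```text
time_s: 1.4
tcp_pos: [0.433, -0.2058, 0.3015]
eef_rot: [-179.9, 0.0, -72.2]
contact_force: [-0.7, -1.3, 0.4]
gripper_width: 0.0869
gripper_force: 0.0
```

```bash
python3 -c "
from h import *
go(.61,.03,.30,-72.2)"
```

```text
go [-0.6811 -0.9627  0.0075] turn 0.0004344586997926096 tcp [ 0.433  -0.2058  0.3015] [-179.927     0.0283  -72.1739] t 1.4
```

Call:
step_arm:
  plan:
    - [-0.68, -0.96, 0, 0, 87]
    - [-0.68, -0.96, 0, 0, 87]
    - [-0.68, -0.96, 0, 0, 87]
    - [-0.68, -0.96, 0, 0, 87]
    - [-0.68, -0.96, 0, 0, 87]
    - [-0.68, -0.96, 0, 0, 87]
    - [-0.68, -0.96, 0, 0, 87]
    - [-0.68, -0.96, 0, 0, 87]
    - [-0.68, -0.96, 0, 0, 87]

```text
time_s: 2.15
tcp_pos: [0.6104, 0.0245, 0.2998]
eef_rot: [179.8, 0.0, -72.7]
contact_force: [-0.1, -0.4, -0.1]
gripper_width: 0.0869
gripper_force: 0.0
```

```bash
python3 -c "
from h import *
st=r.get_state(); im=eyes.capture('wrist'); print(st['tcp_pos'],st['eef_rot'],st['contact_force'],st['moment'])
import pickle; pickle.dump(st,open('st1.pkl','wb')); cv2.imwrite('pics/w1raw.png',im[:,:,::-1])
cv2.imwrite('pics/w1.png',cv2.resize(im[:,:,::-1],(800,600),interpolation=cv2.INTER_CUBIC))"
```

```text
[0.6104 0.0245 0.2998] [179.85     0.0058 -72.7316] [-0.0829 -0.434  -0.1223] [-0.0205  0.1881  0.0231]
```

View pics/w1.png

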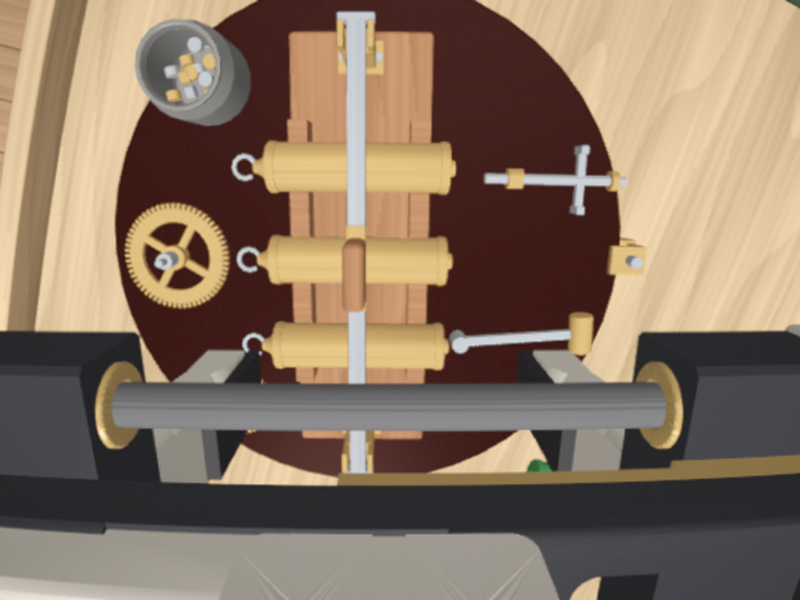

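```bash
python3 -c "
from h import *
import pickle; st=pickle.load(open('st1.pkl','rb'))
k=420/600
P=lambda uv,z: pix2w('wrist',np.array(uv)*k,z,st)
b=P([(356,20),(356,100),(357,330),(357.5,460)],.1165); print('bar',b, np.degrees(np.arctan2(b[3,0]-b[0,0],-(b[0,1]-b[3,1])))*-1)
print('grip far edge top',P([(354,311)],.1525),'near',P([(354,247)],.1525), P([(354,240)],.1165))
fl=P([(356,13)],.1165); print('flange end',fl)
# weights axis: stub end, neck hook end  (z axis=.0845)
w=P([(266,167),(452,167),(273,260),(449,260),(280,345),(445,346)],.0845); print('w',w,np.linalg.norm(w[1::2]-w[::2],axis=1),(w[1::2]+w[::2])/2)
# rack board corners z .051
c=P([(289,32),(433,33),(421,438)],.051);print('rack',c)
"

```

```text
bar [[ 0.6775 -0.1264  0.1165]
 [ 0.6635 -0.0796  0.1165]
 [ 0.6189  0.0691  0.1165]
 [ 0.5892  0.1701  0.1165]] 16.583278234839796
grip far edge top [[0.6255 0.0461 0.1525]] near [[0.6369 0.0071 0.1525]] [[0.639  0.008  0.1165]]
flange end [[ 0.6787 -0.1304  0.1165]]
w [[ 0.7161 -0.0198  0.0845]
 [ 0.587  -0.0594  0.0845]
 [ 0.6942  0.0451  0.0845]
 [ 0.5672  0.0059  0.0845]
 [ 0.6725  0.1093  0.0845]
 [ 0.548   0.0716  0.0845]] [0.135  0.1329 0.1302] [[ 0.6516 -0.0396  0.0845]
 [ 0.6307  0.0255  0.0845]
 [ 0.6102  0.0905  0.0845]]
rack [[ 0.7326 -0.1202  0.051 ]
 [ 0.6284 -0.1512  0.051 ]
 [ 0.5326  0.1716  0.051 ]]
```

The wrist view shows the bar's grip spanning (354,247)–(354,311). The weights are centred near (359,167), (361,260) and (363,345). Spacing, lengths and heights match the description. The rack's yaw is about 17° and the bar's centre is near (0.631, 0.027).

```bash
python3 -c "
from h import *
go(.631,.027,.119,-73)"
```

```text
go [ 0.0109 -0.0876  0.7253] turn 0.003504521187238178 tcp [0.6096 0.0232 0.3004] [179.876    0.0015 -72.7897] t 2.2
```

Call:
step_arm:
  plan:
    - [0.011, -0.088, 0.5, 0, 60]
    - [0.011, -0.088, 0.5, 0, 60]
    - [0.011, -0.088, 0.5, 0, 60]
    - [0.011, -0.088, 0.725, 0, 60]
    - [0.011, -0.088, 0.725, 0, 60]
    - [0.011, -0.088, 0.725, 0, 60]
    - [0.011, -0.088, 0.725, 0, 0]
    - [0.011, -0.088, 0.725, 0, 0]
    - [0.011, -0.088, 0.725, 0, 0]
    - [0.011, -0.088, 0.725, 0, 0]
    - [0.011, -0.088, 0.725, 0, 0]
    - [0.011, -0.088, 0.725, 0, 0]
  newtons: 40

```text
time_s: 3.2
tcp_pos: [0.6318, 0.0265, 0.1214]
eef_rot: [-179.9, 0.0, -72.9]
contact_force: [0.1, 0.1, -0.8]
gripper_width: 0.0256
gripper_force: 0.0
```

Call:
step_arm:
  plan:
    - [0, 0, 0, 0, 0]
    - [0, 0, 0, 0, 0]
    - [0, 0, 0, 0, 0]
    - [0, 0, 0, 0, 0]
    - [0, 0, -0.06, 0, 0]
    - [0, 0, -0.12, 0, 0]
    - [0, 0, -0.25, 0, 0]
    - [0, 0, -0.4, 0, 0]
    - [0, 0, -0.5, 0, 0]
    - [0, 0, -0.5, 0, 0]

```text
time_s: 4.03
tcp_pos: [0.6339, 0.0265, 0.2512]
eef_rot: [-179.5, -0.1, -72.8]
contact_force: [0.5, 0.2, -2.4]
gripper_width: 0.0139
gripper_force: 40.0
```

```bash
python3 -c "
from h import *
st=r.get_state();print(st['contact_force'],st['moment'],st['gripper_width'],st['gripper_force'])
go(.471,-.365,.22,-73-108)
go(.471,-.365,.22,-73+72)"
```

```text
[ 0.4694  0.2288 -2.3807] [ 0.0789 -0.1205  0.0162] 0.013877064689037353 39.98223423957825
go [1.3035 1.086  0.1178] turn 1.8030099505936446 tcp [0.6339 0.0265 0.2512] [-179.5355   -0.0792  -72.8194] t 4.0333
go [1.3035 1.086  0.1178] turn -1.1969900494063552 tcp [0.6339 0.0265 0.2512] [-179.5355   -0.0792  -72.8194] t 4.0333
```

Call:
step_arm:
  plan:
    - [0.65, 0.54, 0, 0.9, 0]
    - [0.65, 0.54, 0, 0.9, 0]
    - [0.65, 0.54, 0, 0.9, 0]
    - [0.65, 0.54, 0, 0.9, 0]
    - [0.65, 0.54, 0, 0.9, 0]
    - [0.65, 0.54, 0, 0.9, 0]
    - [0.65, 0.54, 0, 0.9, 0]
    - [0.65, 0.54, 0, 0.9, 0]

```text
time_s: 4.7
tcp_pos: [0.5489, -0.1697, 0.2439]
eef_rot: [179.9, -0.0, -127.4]
contact_force: [0.7, -0.1, -4.1]
gripper_width: 0.0138
gripper_force: 40.0
```

```bash
python3 -c "
from h import *
go(.471,-.365,.15,-181.3)"
```

```text
go [ 0.8098 -0.2276  0.3757] turn 0.8984682048411692 tcp [ 0.5489 -0.1697  0.2439] [ 179.8724   -0.0485 -127.3919] t 4.7
```

Call:
step_arm:
  plan:
    - [0.81, -0.23, 0.2, 0.9, 0]
    - [0.81, -0.23, 0.2, 0.9, 0]
    - [0.81, -0.23, 0.2, 0.9, 0]
    - [0.81, -0.23, 0.2, 0.9, 0]
    - [0.81, -0.23, 0.2, 0.9, 0]
    - [0.81, -0.23, 0.4, 0.9, 0]
    - [0.81, -0.23, 0.65, 0.9, 0]
    - [0.81, -0.23, 0.7, 0.9, 0]
    - [0.81, -0.23, 0.75, 0.9, 0]
    - [0.81, -0.23, 0.75, 0.9, 0]

```text
time_s: 5.53
tcp_pos: [0.4704, -0.3635, 0.0517]
eef_rot: [179.7, -0.6, 179.0]
contact_force: [-0.4, 0.4, -3.6]
gripper_width: 0.0138
gripper_force: 40.0
```

```bash
python3 -c "
from h import *
go(.471,-.365,.021,-181.3)"
```

```text
go [-0.0038 -0.0064  0.1227] turn 0.0056064793887278105 tcp [ 0.4704 -0.3635  0.0517] [179.7345  -0.5747 179.0364] t 5.5333
```

Call:
step_arm:
  plan:
    - [0, 0, 0.04, 0, 0]
    - [0, 0, 0.07, 0, 0]
    - [0, 0, 0.1, 0, 0]
    - [0, 0, 0.11, 0, 0]
    - [0, 0, 0.12, 0, 0]
    - [0, 0, 0.125, 0, 0]
    - [0, 0, 0.125, 0, 0]

```text
time_s: 6.12
tcp_pos: [0.4751, -0.3653, 0.0269]
eef_rot: [-180.0, 0.0, 179.1]
contact_force: [1.0, 0.4, -3.6]
gripper_width: 0.0143
gripper_force: 40.0
```

Call:
step_arm:
  plan:
    - [0, 0, 0.01, 0, 0]
    - [0, 0, 0.02, 0, 0]
    - [0, 0, 0.025, 0, 0]
    - [0, 0, 0.025, 0, 0]

```text
time_s: 6.45
tcp_pos: [0.4746, -0.3652, 0.02]
eef_rot: [180.0, -0.0, 179.1]
contact_force: [-0.7, -0.0, -3.8]
gripper_width: 0.014
gripper_force: 40.0
```

Call:
step_arm:
  plan:
    - [0, 0, 0.006, 0, 0]
    - [0, 0, 0.012, 0, 0]
    - [0, 0, 0.016, 0, 0]
    - [0, 0, 0.016, 0, 0]

```text
time_s: 6.78
tcp_pos: [0.475, -0.3654, 0.0192]
eef_rot: [-179.9, 0.0, 179.2]
contact_force: [-7.3, 7.1, 22.6]
gripper_width: 0.0137
gripper_force: 40.0
```

Contact made (+22 N). I'll ease off slightly and release.

Call:
step_arm:
  plan:
    - [0, 0, -0.008, 0, 0]
    - [0, 0, -0.01, 0, 40]
    - [0, 0, -0.01, 0, 40]
    - [0, 0, -0.01, 0, 40]
    - [0, 0, -0.01, 0, 40]
    - [0, 0, -0.01, 0, 46]
    - [0, 0, -0.2, 0, 46]
    - [0, 0, -0.4, 0, 46]
    - [0, 0, -0.6, 0, 46]
    - [0, 0, -0.8, 0, 46]

```text
time_s: 7.62
tcp_pos: [0.4744, -0.3651, 0.1871]
eef_rot: [180.0, -0.0, 179.1]
contact_force: [1.8, -0.7, -0.5]
gripper_width: 0.0462
gripper_force: 0.0
```

```bash
python3 -c "
from h import *
st=r.get_state();print(st['contact_force'],st['moment'])
im=eyes.capture('wrist');cv2.imwrite('pics/w2.png',im[:,:,::-1])
go(.6307,.0255,.16,-163)"
```

```text
[ 1.8279 -0.7156 -0.4504] [-0.0248 -0.2142  0.0021]
go [-0.5881  1.5819  0.1426] turn -0.29606790213440015 tcp [ 0.4781 -0.3677  0.1969] [-179.6101    0.5676  179.2359] t 7.6667
```

View pics/w2.png

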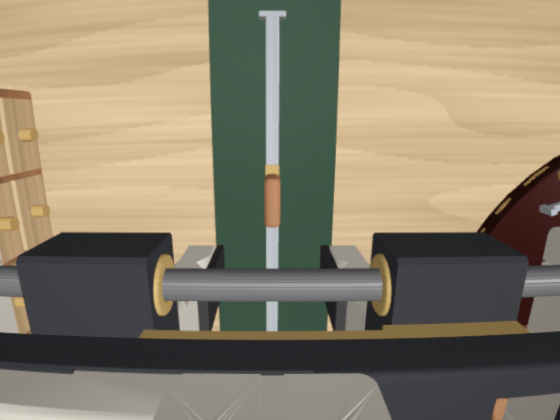

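The bar lies along the mat with its grip at (272,200), centred between the mat's edges at 213 and 335. Next, the weights.

Call:
step_arm:
  plan:
    - [-0.35, 0.8, 0, -0.3, 46]
    - [-0.35, 0.8, 0, -0.3, 46]
    - [-0.35, 0.8, 0, -0.3, 46]
    - [-0.35, 0.8, 0, -0.3, 46]
    - [-0.35, 0.8, 0, -0.3, 46]
    - [-0.35, 0.8, 0, -0.3, 46]

```text
time_s: 8.17
tcp_pos: [0.5675, -0.1623, 0.1854]
eef_rot: [180.0, 0.1, -162.7]
contact_force: [-0.3, -0.8, -0.1]
gripper_width: 0.0462
gripper_force: 0.0
```

```bash
python3 -c "
from h import *
go(.6556,.0331,.15,-163)"
```

```text
go [-0.5691  0.6413  0.1422] turn 0.005217277552871261 tcp [ 0.5675 -0.1623  0.1854] [ 179.9972    0.0609 -162.687 ] t 8.1667
```

Call:
step_arm:
  plan:
    - [-0.57, 0.64, 0, 0, 46]
    - [-0.57, 0.64, 0, 0, 46]
    - [-0.57, 0.64, 0, 0, 46]
    - [-0.57, 0.64, 0, 0, 46]
    - [-0.57, 0.64, 0, 0, 46]
    - [-0.57, 0.64, 0.14, 0, 46]
    - [-0.57, 0.64, 0.14, 0, 46]
    - [-0.57, 0.64, 0.14, 0, 46]
    - [-0.57, 0.64, 0.14, 0, 46]

```text
time_s: 8.92
tcp_pos: [0.6546, 0.0278, 0.151]
eef_rot: [-180.0, -0.0, -162.9]
contact_force: [1.2, -1.7, 0.4]
gripper_width: 0.0461
gripper_force: 0.0
```

```bash
cat >> h.py <<'E'
def meas(n=5,wrist=None):
    F=[];M=[];s0=None
    for i in range(n):
        s0=r.get_state();im=eyes.capture('wrist'); s=r.get_state(); F.append(s['contact_force']);M.append(s['moment'])
    Rm=R.from_euler('xyz',s['eef_rot'],degrees=True)
    print('t',s['time_s'],'F',np.mean(F,0),'M',np.mean(M,0),'sd',np.std(M,0),'Mtool',Rm.inv().apply(np.mean(M,0)),'w',s['gripper_width'],'gf',s['gripper_force'])
    return s0,im
E
python3 -c "
from h import *
st,im=meas(4)
import pickle; pickle.dump(st,open('st3.pkl','wb'))
cv2.imwrite('pics/w3.png',im[:,:,::-1])
go(.6556,.0331,.0655,-163)"
```

```text
t 9.1167 F [ 0.3202 -0.0016  0.2081] M [ 0.0105 -0.0263 -0.0089] sd [0.0418 0.0393 0.0425] Mtool [-0.0022 -0.0282  0.0089] w 0.04646198645184519 gf 0.0
go [-0.0085  0.0207  0.3463] turn 0.001242610679999719 tcp [0.6549 0.0275 0.1521] [-179.9916    0.1321 -162.9254] t 9.1167
```

View pics/w3.png

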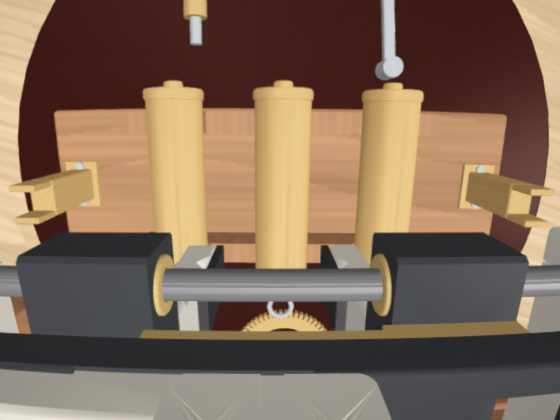

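```bash
python3 -c "
from h import *
import pickle; st=pickle.load(open('st3.pkl','rb'))
p=pix2w('wrist',[(283.5,95),(281.5,240),(174,95),(179.5,240),(392,96),(385,240)],.0845+.0,st); print(p)
# near edge of tail cap top
print(pix2w('wrist',[(283,84)],.0845,st))
M=R.from_euler('xyz',st['eef_rot'],degrees=True).as_matrix(); print('tool coords mm',(p-st['tcp_pos'])@M*1000)"
```

```text
[[ 0.5735  0.0087  0.0845]
 [ 0.6638  0.0357  0.0845]
 [ 0.5929 -0.0564  0.0845]
 [ 0.6843 -0.0309  0.0845]
 [ 0.5536  0.0733  0.0845]
 [ 0.6432  0.1035  0.0845]]
[[0.5674 0.0064 0.0845]]
tool coords mm [[ 83.5698   6.0174  67.4782]
 [-10.6401   5.3003  67.7015]
 [ 84.1116 -61.9185  67.4994]
 [-10.7176 -64.3248  67.7247]
 [ 83.6334  73.6869  67.4556]
 [-10.8674  76.2383  67.6785]]
```

Call:
step_arm:
  plan:
    - [-0.01, 0.022, 0.1, 0, 46]
    - [-0.01, 0.022, 0.25, 0, 46]
    - [-0.01, 0.022, 0.34, 0, 46]
    - [-0.01, 0.022, 0.345, 0, 46]
    - [-0.01, 0.022, 0.345, 0, 46]
    - [-0.01, 0.022, 0.345, 0, 20]
    - [-0.01, 0.022, 0.345, 0, 20]
    - [-0.01, 0.022, 0.345, 0, 20]
    - [-0.01, 0.022, 0.345, 0, 20]
    - [-0.01, 0.022, 0.32, 0, 20]
    - [-0.01, 0.022, 0.3, 0, 20]
    - [-0.01, 0.022, 0.3, 0, 20]
  newtons: 50

```text
time_s: 10.12
tcp_pos: [0.6553, 0.0345, 0.0766]
eef_rot: [180.0, 0.1, -162.9]
contact_force: [0.5, 0.5, -4.5]
gripper_width: 0.0353
gripper_force: 50.0
```

```bash
python3 -c "
from h import *
meas(6); go(.6556,.0331,.0655,-163)"
```

```text
t 10.4167 F [ 0.1056  0.0252 -4.8212] M [ 0.0219 -0.0504 -0.0089] sd [0.0425 0.0307 0.0469] Mtool [-0.0061 -0.0546  0.0089] w 0.03505041950328948 gf 49.9828076781705
go [-0.0017 -0.0055  0.0379] turn 0.0022492552351228785 tcp [0.6548 0.0343 0.075 ] [ 179.9939   -0.0519 -162.865 ] t 10.4167
```

Call:
step_arm:
  plan:
    - [0, 0, 0.02, 0, 20]
    - [0, 0, 0.035, 0, 20]
    - [0, 0, 0.045, 0, 20]
    - [0, 0, 0.045, 0, 20]
    - [0, 0, 0.045, 0, 46]
    - [0, 0, 0.045, 0, 46]
    - [0, 0, 0.0, 0, 46]
    - [-0.04, 0, -0.02, 0, 46]
    - [-0.09, 0, -0.02, 0, 46]
    - [-0.09, 0, -0.018, 0, 46]
    - [-0.09, 0, -0.018, 0, 46]

```text
time_s: 11.33
tcp_pos: [0.6769, 0.0411, 0.08]
eef_rot: [180.0, 0.0, -162.9]
contact_force: [0.2, -0.3, -0.2]
gripper_width: 0.0461
gripper_force: 0.0
```

```bash
python3 -c "
from h import *
go(.676,.041,.080,-163)"
```

```text
go [0.0034 0.0008 0.0001] turn 0.0023111466351631786 tcp [0.6769 0.0411 0.08  ] [ 179.9981    0.0029 -162.8613] t 11.3333
```

Call:
step_arm:
  plan:
    - [0, 0, 0, 0, 20]
    - [0, 0, 0, 0, 20]
    - [0, 0, 0, 0, 20]
    - [0, 0, 0, 0, 20]
    - [0, 0, -0.03, 0, 20]
    - [0.003, 0, -0.06, 0, 20]
    - [0.008, 0, -0.09, 0, 20]
    - [0.015, 0, -0.12, 0, 20]
    - [0.02, 0, -0.14, 0, 20]
    - [0.02, 0, -0.14, 0, 20]
    - [0.02, 0, -0.14, 0, 20]
  newtons: 8

```text
time_s: 12.25
tcp_pos: [0.6724, 0.0398, 0.1159]
eef_rot: [180.0, 0.1, -162.9]
contact_force: [0.8, 0.5, -2.0]
gripper_width: 0.0359
gripper_force: 8.0
```

```bash
python3 -c "
from h import *
st,im=meas(4); cv2.imwrite('pics/w4.png',im[:,:,::-1])
im=eyes.capture('scene');cv2.imwrite('pics/s4.png',im[:,:,::-1])
w=cv2.resize(cv2.imread('pics/w4.png')[0:300],(400,214)); s=cv2.resize(cv2.imread('pics/s4.png')[160:340,180:400],None,fx=2,fy=2)
c=np.zeros((580,800,3),np.uint8); c[:214,:400]=w; c[215:575,:440]=s; cv2.imwrite('pics/c4.png',c)"
```

```text
t 12.45 F [ 0.9059  0.596  -1.4254] M [ 0.268  -0.2833 -0.0357] sd [0.0286 0.0235 0.0373] Mtool [-0.1725 -0.3497  0.0359] w 0.03606771203462995 gf 8.00083470014215
```

View pics/c4.png

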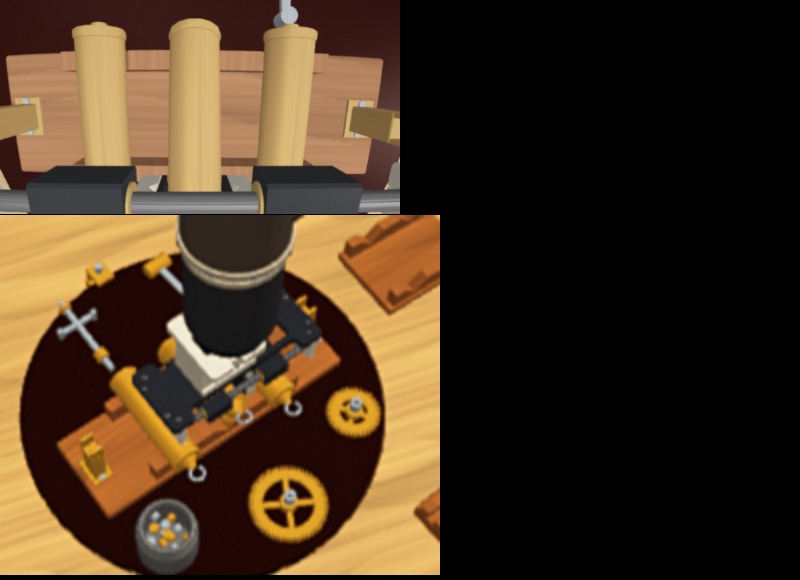

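Call:
step_arm:
  plan:
    - [0, 0, 0, 0, 20]
    - [0, 0, -0.03, 0, 20]
    - [0, 0, -0.08, 0, 20]
    - [0, 0, -0.14, 0, 20]
    - [0, 0, -0.14, 0, 20]
    - [0, 0, -0.14, 0, 20]
    - [0, 0, -0.14, 0, 20]
  newtons: 60

```text
time_s: 13.08
tcp_pos: [0.6714, 0.0394, 0.1497]
eef_rot: [180.0, -0.0, -162.9]
contact_force: [-0.2, -0.3, -4.7]
gripper_width: 0.035
gripper_force: 60.0
```

```bash
python3 -c "
from h import *
st,im=meas(5); cv2.imwrite('pics/w5.png',im[:,:,::-1])"
```

```text
t 13.3333 F [-0.0348 -0.1667 -4.8879] M [ 0.0793 -0.1302  0.0089] sd [0.0402 0.0351 0.0512] Mtool [-0.0374 -0.1478 -0.009 ] w 0.03569230037685987 gf 59.998133587650955
```

```bash
python3 -c "
from h import *
im=cv2.imread('pics/w5.png'); st=r.get_state(); M=R.from_euler('xyz',st['eef_rot'],degrees=True).as_matrix()
for th in (0,5,10,15,20,25,30):
    c,s=np.cos(np.radians(th)),np.sin(np.radians(th))
    g=np.array([0,0,-5.]); P=[g+110*np.array([c,0,s])+k*18.5*np.array([s,0,-c]) for k in (1,0,-1)]
    lim=[g+110*np.array([c,0,s])+18.5*np.array([0,q,0]) for q in(1,-1)]
    W=np.array(P+lim)/1000@M.T+st['tcp_pos']; print(th,w2pix('wrist',W,st).round(0).tolist())
h=cv2.cvtColor(im,cv2.COLOR_BGR2HSV)
for c0 in (255,265,275,285): print(c0,[tuple(h[y,c0]) for y in range(0,120,6)])
for y in (20,40,60,80,120): 
  m=(h[y,:,0]>17)&(h[y,:,0]<28)&(h[y,:,2]>120)&(h[y,:,1]>100); print(y,np.flatnonzero(np.diff(m.astype(int))))
" | sed 's/np.uint8//g'
```

```text
0 [[275.0, -1.0], [275.0, 15.0], [274.0, 27.0], [320.0, 15.0], [229.0, 15.0]]
5 [[275.0, 5.0], [274.0, 22.0], [274.0, 36.0], [317.0, 22.0], [231.0, 22.0]]
10 [[275.0, 11.0], [274.0, 31.0], [274.0, 46.0], [315.0, 31.0], [234.0, 31.0]]
15 [[274.0, 19.0], [274.0, 40.0], [274.0, 57.0], [312.0, 40.0], [236.0, 40.0]]
20 [[274.0, 28.0], [274.0, 50.0], [274.0, 68.0], [310.0, 50.0], [238.0, 50.0]]
25 [[274.0, 38.0], [274.0, 60.0], [274.0, 79.0], [308.0, 61.0], [240.0, 61.0]]
30 [[274.0, 48.0], [274.0, 71.0], [274.0, 91.0], [307.0, 71.0], [241.0, 71.0]]
255 [((2), (156), (59)), ((2), (158), (58)), ((2), (149), (60)), ((2), (153), (60)), ((3), (156), (59)), ((13), (143), (102)), ((19), (123), (193)), ((19), (121), (192)), ((19), (124), (192)), ((19), (123), (193)), ((19), (122), (194)), ((18), (122), (195)), ((19), (123), (195)), ((19), (122), (195)), ((19), (122), (195)), ((19), (122), (196)), ((19), (122), (197)), ((19), (120), (197)), ((19), (122), (197)), ((19), (122), (198))]
265 [((3), (149), (58)), ((2), (149), (58)), ((1), (149), (58)), ((2), (149), (58)), ((3), (154), (58)), ((19), (12
[... 596 characters left out ...]
7)), ((20), (113), (217)), ((20), (112), (218)), ((20), (112), (219)), ((20), (112), (219)), ((20), (111), (220)), ((20), (111), (220)), ((20), (111), (221))]
285 [((2), (148), (57)), ((3), (149), (58)), ((2), (154), (58)), ((3), (158), (58)), ((2), (156), (59)), ((18), (126), (180)), ((20), (111), (215)), ((19), (118), (201)), ((20), (112), (216)), ((20), (112), (216)), ((20), (111), (216)), ((20), (110), (217)), ((20), (112), (217)), ((20), (110), (217)), ((20), (112), (218)), ((20), (111), (218)), ((20), (111), (218)), ((20), (111), (218)), ((20), (111), (218)), ((20), (111), (219))]
20 []
40 [240 303]
60 [128 189 238 306 355 416]
80 [131 189 238 306 355 413]
120 [134 190 237 306 353 409]
```

The tail's top edge sits at row 28, which means a 20° tilt. The balance point stayed near +15 mm before and after, so the middle weight is sound. I'll put it back.

Call:
step_arm:
  plan:
    - [0, 0, 0.04, 0, 20]
    - [0, 0, 0.09, 0, 20]
    - [0, 0, 0.13, 0, 20]
    - [0, 0, 0.14, 0, 20]
    - [0, 0, 0.14, 0, 20]

```text
time_s: 13.75
tcp_pos: [0.6705, 0.0391, 0.1131]
eef_rot: [180.0, -0.2, -162.9]
contact_force: [-3.8, 0.3, -3.0]
gripper_width: 0.0353
gripper_force: 60.0
```

Call:
step_arm:
  plan:
    - [0, 0, 0, 0, 20]
    - [0, 0, 0.02, 0, 20]
    - [-0.005, 0, 0.05, 0, 20]
    - [-0.012, 0, 0.08, 0, 20]
    - [-0.017, 0, 0.11, 0, 20]
    - [-0.02, 0, 0.135, 0, 20]
    - [-0.02, 0, 0.143, 0, 20]
    - [-0.02, 0, 0.143, 0, 20]
  newtons: 8

```text
time_s: 14.42
tcp_pos: [0.6774, 0.0406, 0.0795]
eef_rot: [-179.9, 0.0, -162.8]
contact_force: [2.3, -1.4, 0.5]
gripper_width: 0.036
gripper_force: 8.0
```

Call:
step_arm:
  plan:
    - [0, 0, 0, 0, 46]
    - [0, 0, 0, 0, 46]
    - [0, 0, 0, 0, 46]
    - [0, 0, -0.15, 0, 46]
    - [0, 0, -0.25, 0, 46]
    - [0, -0.15, -0.25, 0, 46]
    - [0, -0.272, -0.2, 0, 46]
    - [0, -0.272, -0.08, 0, 46]
    - [0, -0.272, 0, 0, 46]
    - [0, -0.272, 0, 0, 46]

```text
time_s: 15.25
tcp_pos: [0.6968, -0.0251, 0.0786]
eef_rot: [-179.9, -0.0, -162.9]
contact_force: [-1.0, -0.2, 1.0]
gripper_width: 0.0464
gripper_force: 0.0
```

Call:
step_arm:
  plan:
    - [0, 0, 0, 0, 20]
    - [0, 0, 0, 0, 20]
    - [0, 0, 0, 0, 20]
    - [0, 0, -0.02, 0, 20]
    - [0, 0, -0.045, 0, 20]
    - [0, 0, -0.045, 0, 20]
    - [0, 0, -0.045, 0, 20]
  newtons: 60

```text
time_s: 15.83
tcp_pos: [0.6967, -0.0236, 0.0908]
eef_rot: [180.0, 0.0, -162.9]
contact_force: [-0.3, 0.7, -5.2]
gripper_width: 0.0351
gripper_force: 60.0
```

```bash
python3 -c "
from h import *
st,im=meas(5)"
```

```text
t 16.0833 F [-0.0672  0.0278 -5.1369] M [ 0.0925 -0.2732 -0.0025] sd [0.026  0.0272 0.0208] Mtool [-0.0079 -0.2883  0.0024] w 0.035026249107342346 gf 59.98981931246817
```

Call:
step_arm:
  plan:
    - [0, 0, 0.02, 0, 20]
    - [0, 0, 0.04, 0, 20]
    - [0, 0, 0.045, 0, 20]
    - [0, 0, 0.045, 0, 20]
    - [0, 0, 0.045, 0, 46]
    - [0, 0, 0.045, 0, 46]
    - [0, 0, 0.045, 0, 46]
    - [0.12, 0, 0.0, 0, 46]
    - [0.25, 0, 0.0, 0, 46]
    - [0.36, 0, 0.045, 0, 46]
    - [0.36, 0, 0.045, 0, 46]
    - [0.36, 0, 0.045, 0, 46]

```text
time_s: 17.08
tcp_pos: [0.6095, -0.051, 0.0797]
eef_rot: [180.0, -0.0, -162.9]
contact_force: [1.0, 0.8, 0.5]
gripper_width: 0.0459
gripper_force: 0.0
```

Call:
step_arm:
  plan:
    - [0, 0, 0, 0, 20]
    - [0, 0, 0, 0, 20]
    - [0, 0, 0, 0, 20]
    - [0, 0, -0.03, 0, 20]
    - [-0.003, 0, -0.06, 0, 20]
    - [-0.008, 0, -0.09, 0, 20]
    - [-0.015, 0, -0.12, 0, 20]
    - [-0.02, 0, -0.14, 0, 20]
    - [-0.02, 0, -0.14, 0, 20]
    - [-0.02, 0, -0.14, 0, 20]
  newtons: 8

```text
time_s: 17.92
tcp_pos: [0.6157, -0.049, 0.1147]
eef_rot: [180.0, 0.0, -162.9]
contact_force: [1.4, -0.2, -3.9]
gripper_width: 0.0361
gripper_force: 8.0
```

Call:
step_arm:
  plan:
    - [0, 0, 0, 0, 20]
    - [0, 0, -0.03, 0, 20]
    - [0, 0, -0.08, 0, 20]
    - [0, 0, -0.14, 0, 20]
    - [0, 0, -0.14, 0, 20]
    - [0, 0, -0.14, 0, 20]
    - [0, 0, -0.14, 0, 20]
  newtons: 60

```text
time_s: 18.5
tcp_pos: [0.6146, -0.049, 0.1483]
eef_rot: [180.0, -0.1, -162.9]
contact_force: [-1.3, -0.2, -5.1]
gripper_width: 0.035
gripper_force: 60.0
```

```bash
python3 -c "
from h import *
st,im=meas(6);cv2.imwrite('pics/w6.png',im[:,:,::-1])"
```

```text
t 18.8 F [ 0.3081 -0.3809 -4.9311] M [-0.0171  0.1448 -0.0093] sd [0.0321 0.0365 0.0232] Mtool [-0.0263  0.1434  0.0093] w 0.03510767210554102 gf 59.976323421578854
```

```bash
cat >> h.py <<'E'
def tilt(fn,s0,sign,st=None):
    "rows of the tail cap's rims against tilt; sign +1 tail down"
    st=st or r.get_state(); M=R.from_euler('xyz',st['eef_rot'],degrees=True).as_matrix()
    for th in (0,10,15,20,25):
        c,s=np.cos(np.radians(th)),sign*np.sin(np.radians(th)); g=np.array([0,0,-5.])
        W=np.array([g+s0*np.array([c,0,s])+k*18.5*np.array([s,0,-c]) for k in (1,-1)]+[g+s0*np.array([c,0,s])+18.5*np.array([0,q,0]) for q in (1,-1)])/1000@M.T+st['tcp_pos']
        print(th,w2pix('wrist',W,st).round(0).tolist())
    h=cv2.cvtColor(cv2.imread(fn),cv2.COLOR_BGR2HSV)
    m=(h[:,:,0]>15)&(h[:,:,0]<28)&(h[:,:,2]>120)&(h[:,:,1]>90)
    print('edges',[(c0,np.flatnonzero(np.diff(m[:300,c0].astype(int))).tolist()) for c0 in (262,275,288)])
E
python3 -c "
from h import *
tilt('pics/w6.png',20,-1)
im=cv2.imread('pics/w6.png'); cv2.imwrite('pics/w6c.png',im[60:360])"
```

```text
0 [[275.0, 242.0], [274.0, 218.0], [315.0, 228.0], [234.0, 229.0]]
10 [[275.0, 253.0], [274.0, 214.0], [316.0, 231.0], [233.0, 231.0]]
15 [[275.0, 259.0], [274.0, 213.0], [316.0, 233.0], [233.0, 233.0]]
20 [[275.0, 265.0], [274.0, 212.0], [317.0, 236.0], [232.0, 236.0]]
25 [[275.0, 271.0], [274.0, 211.0], [317.0, 238.0], [232.0, 238.0]]
edges [(262, [208, 268]), (275, [86, 105, 207, 268]), (288, [86, 105, 209, 268])]
```

View pics/w6c.png

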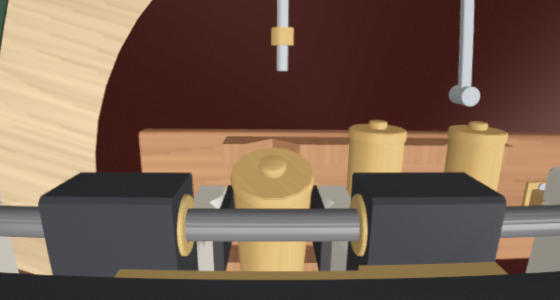

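The tail-cap face shows as an ellipse (rows 210–256), tilted up about 20°. The balance point barely moved (−8 to −12 mm), so the right weight is sound. I'll return it and go to the left one.

Call:
step_arm:
  plan:
    - [0, 0, 0.04, 0, 20]
    - [0, 0, 0.09, 0, 20]
    - [0, 0, 0.13, 0, 20]
    - [0, 0, 0.14, 0, 20]
    - [0, 0, 0.14, 0, 20]

```text
time_s: 19.22
tcp_pos: [0.6154, -0.0493, 0.1136]
eef_rot: [-180.0, -0.0, -162.9]
contact_force: [-1.7, 0.1, -0.5]
gripper_width: 0.035
gripper_force: 60.0
```

Call:
step_arm:
  plan:
    - [0, 0, 0, 0, 20]
    - [0, 0, 0.02, 0, 20]
    - [0.005, 0, 0.05, 0, 20]
    - [0.012, 0, 0.08, 0, 20]
    - [0.017, 0, 0.11, 0, 20]
    - [0.02, 0, 0.135, 0, 20]
    - [0.02, 0, 0.143, 0, 20]
    - [0.02, 0, 0.143, 0, 20]
  newtons: 8

```text
time_s: 19.88
tcp_pos: [0.6107, -0.0505, 0.0783]
eef_rot: [-180.0, -0.0, -162.8]
contact_force: [-1.4, 0.1, 0.5]
gripper_width: 0.0359
gripper_force: 8.0
```

Call:
step_arm:
  plan:
    - [0, 0, 0, 0, 46]
    - [0, 0, 0, 0, 46]
    - [0, 0, 0, 0, 46]
    - [0, 0, -0.15, 0, 46]
    - [0, 0, -0.3, 0, 46]
    - [-0.1, 0.2, -0.4, 0, 46]
    - [-0.36, 0.55, -0.4, 0, 46]
    - [-0.36, 0.55, -0.4, 0, 46]
    - [-0.36, 0.55, -0.35, 0, 46]
    - [-0.36, 0.55, -0.35, 0, 46]
    - [-0.36, 0.55, -0.35, 0, 46]

```text
time_s: 20.8
tcp_pos: [0.6563, 0.1098, 0.1648]
eef_rot: [180.0, -0.1, -162.7]
contact_force: [-0.0, 0.0, 0.1]
gripper_width: 0.0456
gripper_force: 0.0
```

```bash
python3 -c "
from h import *
import pickle
st,im=meas(3);cv2.imwrite('pics/w7.png',im[:,:,::-1]);pickle.dump(st,open('st7.pkl','wb'))
h=cv2.cvtColor(cv2.imread('pics/w7.png'),cv2.COLOR_BGR2HSV)
m=(h[:,:,0]>16)&(h[:,:,0]<28)&(h[:,:,2]>130)&(h[:,:,1]>95)
for y in (140,180,200): print(y,np.flatnonzero(np.diff(m[y].astype(int))))
go(.6102+.043,.0905+.0131,.08,-163)"
```

```text
t 20.95 F [ 0.232  -0.3036 -0.4043] M [-0.009   0.0358 -0.0053] sd [0.0079 0.0281 0.0223] Mtool [-0.002   0.0369  0.0053] w 0.04626233168125221 gf 0.0
140 [ 13  44  99 142 195 243 295 360 402 403 404]
180 [ 49 103 145 196 244 294 394 421]
200 [ 52 105 146 197 243 294]
go [ 0.014  -0.0085  0.3439] turn 0.0020661463367559916 tcp [0.6559 0.1067 0.166 ] [-179.9892   -0.0168 -162.876 ] t 20.95
```

Call:
step_arm:
  plan:
    - [0, -0.015, 0.1, 0, 46]
    - [0, -0.015, 0.25, 0, 46]
    - [0, -0.015, 0.34, 0, 46]
    - [0, -0.015, 0.343, 0, 46]
    - [0, -0.015, 0.343, 0, 46]
    - [0, -0.015, 0.343, 0, 20]
    - [0, -0.015, 0.343, 0, 20]
    - [0, -0.015, 0.343, 0, 20]
    - [0, -0.015, 0.32, 0, 20]
    - [0, -0.015, 0.3, 0, 20]
    - [0, -0.015, 0.3, 0, 20]
    - [0, -0.015, 0.3, 0, 20]
  newtons: 60

```text
time_s: 21.95
tcp_pos: [0.6573, 0.1034, 0.0913]
eef_rot: [180.0, 0.0, -162.9]
contact_force: [0.8, -0.6, -4.5]
gripper_width: 0.0347
gripper_force: 60.0
```

```bash
python3 -c "
from h import *
st,im=meas(6)"
```

```text
t 22.25 F [-0.1274 -0.0039 -4.5907] M [ 0.0529 -0.1601 -0.0068] sd [0.0216 0.0241 0.0137] Mtool [-0.0034 -0.1685  0.0068] w 0.0349412551987951 gf 59.975545713678
```

Call:
step_arm:
  plan:
    - [0, 0, 0.02, 0, 20]
    - [0, 0, 0.038, 0, 20]
    - [0, 0, 0.045, 0, 20]
    - [0, 0, 0.045, 0, 20]

```text
time_s: 22.58
tcp_pos: [0.6579, 0.1053, 0.0811]
eef_rot: [179.9, 0.2, -162.8]
contact_force: [-4.8, 5.8, 6.9]
gripper_width: 0.0352
gripper_force: 60.0
```

Call:
step_arm:
  plan:
    - [0, 0, 0, 0, 20]
    - [0, 0, 0, 0, 20]
    - [0, 0, -0.03, 0, 20]
    - [0.003, 0, -0.06, 0, 20]
    - [0.008, 0, -0.09, 0, 20]
    - [0.015, 0, -0.12, 0, 20]
    - [0.02, 0, -0.14, 0, 20]
    - [0.02, 0, -0.14, 0, 20]
    - [0.02, 0, -0.14, 0, 20]
    - [0.02, 0, -0.14, 0, 20]
  newtons: 8

```text
time_s: 23.42
tcp_pos: [0.6529, 0.1024, 0.1149]
eef_rot: [180.0, 0.1, -162.9]
contact_force: [0.4, 1.7, -2.4]
gripper_width: 0.0358
gripper_force: 8.0
```

Call:
step_arm:
  plan:
    - [0, 0, 0, 0, 20]
    - [0, 0, -0.03, 0, 20]
    - [0, 0, -0.08, 0, 20]
    - [0, 0, -0.14, 0, 20]
    - [0, 0, -0.14, 0, 20]
    - [0, 0, -0.14, 0, 20]
    - [0, 0, -0.14, 0, 20]
  newtons: 60

```text
time_s: 24.0
tcp_pos: [0.6519, 0.1021, 0.1488]
eef_rot: [180.0, -0.1, -162.9]
contact_force: [-0.4, 0.3, -5.0]
gripper_width: 0.0351
gripper_force: 59.9
```

```bash
python3 -c "
from h import *
st,im=meas(6);cv2.imwrite('pics/w8.png',im[:,:,::-1]);tilt('pics/w8.png',110,1)"
```

```text
t 24.3 F [ 0.172   0.0943 -4.2437] M [ 0.1304 -0.2737  0.0193] sd [0.0253 0.0349 0.0449] Mtool [-0.0439 -0.2999 -0.0193] w 0.035334451265933486 gf 59.85581141911098
0 [[275.0, -1.0], [274.0, 27.0], [320.0, 15.0], [229.0, 15.0]]
10 [[275.0, 11.0], [274.0, 46.0], [315.0, 31.0], [234.0, 31.0]]
15 [[274.0, 19.0], [274.0, 57.0], [312.0, 40.0], [236.0, 40.0]]
20 [[274.0, 28.0], [274.0, 68.0], [310.0, 50.0], [238.0, 50.0]]
25 [[274.0, 38.0], [274.0, 79.0], [308.0, 61.0], [240.0, 61.0]]
edges [(262, [31, 268]), (275, [30, 268]), (288, [33, 268])]
```

The left weight's balance point jumped from about +9 to −24 mm at about 21° tilt, so the left weight rattles. I'll relevel it in the rack, regrasp near its balance point, and carry it to the stand.

Call:
step_arm:
  plan:
    - [0, 0, 0.04, 0, 20]
    - [0, 0, 0.09, 0, 20]
    - [0, 0, 0.13, 0, 20]
    - [0, 0, 0.14, 0, 20]
    - [0, 0, 0.14, 0, 20]

```text
time_s: 24.72
tcp_pos: [0.6515, 0.1022, 0.1135]
eef_rot: [180.0, -0.2, -162.9]
contact_force: [-3.8, 1.5, -3.2]
gripper_width: 0.0348
gripper_force: 60.0
```

Call:
step_arm:
  plan:
    - [0, 0, 0, 0, 20]
    - [0, 0, 0.02, 0, 20]
    - [-0.005, 0, 0.05, 0, 20]
    - [-0.012, 0, 0.08, 0, 20]
    - [-0.017, 0, 0.11, 0, 20]
    - [-0.02, 0, 0.135, 0, 20]
    - [-0.02, 0, 0.143, 0, 20]
    - [-0.02, 0, 0.143, 0, 20]
  newtons: 8

```text
time_s: 25.38
tcp_pos: [0.658, 0.1054, 0.0791]
eef_rot: [179.9, 0.1, -162.8]
contact_force: [0.5, 8.0, 1.5]
gripper_width: 0.036
gripper_force: 8.0
```

Call:
step_arm:
  plan:
    - [0, 0, 0, 0, 46]
    - [0, 0, 0, 0, 46]
    - [0, 0, 0, 0, 46]
    - [0.1, 0, -0.02, 0, 46]
    - [0.22, 0, -0.02, 0, 46]
    - [0.23, 0, -0.01, 0, 46]
    - [0.23, 0, 0.03, 0, 46]
    - [0.23, 0, 0.055, 0, 46]
    - [0.23, 0, 0.055, 0, 46]

```text
time_s: 26.13
tcp_pos: [0.6018, 0.0864, 0.0632]
eef_rot: [-180.0, -0.2, -162.9]
contact_force: [-0.9, 0.1, 0.2]
gripper_width: 0.0461
gripper_force: 0.0
```

Call:
step_arm:
  plan:
    - [0, 0, 0, 0, 20]
    - [0, 0, 0, 0, 20]
    - [0, 0, 0, 0, 20]
    - [0, 0, -0.05, 0, 20]
    - [0, 0, -0.12, 0, 20]
    - [0, 0, -0.22, 0, 20]
    - [0, 0, -0.35, 0, 20]
    - [0, 0, -0.4, 0, 20]
    - [0, 0, -0.4, 0, 20]
  newtons: 60

```text
time_s: 26.88
tcp_pos: [0.6044, 0.0875, 0.1686]
eef_rot: [180.0, 0.3, -162.8]
contact_force: [0.7, 0.2, -4.9]
gripper_width: 0.0348
gripper_force: 60.0
```

```bash
python3 -c "
from h import *
st,im=meas(2); go(.5025,.358,.19,-166)"
```

```text
t 26.9833 F [-0.0226 -0.5446 -5.4179] M [ 0.0391  0.0205 -0.0006] sd [0.0227 0.0085 0.0028] Mtool [-0.0434  0.0081  0.0006] w 0.03503218218942901 gf 59.974838281050324
go [ 0.0609  1.1534 -0.102 ] turn 0.05178459192143568 tcp [0.6018 0.0869 0.1643] [ 179.9578   -0.0497 -162.8929] t 26.9833
```

Call:
step_arm:
  plan:
    - [-0.1, 0.55, -0.25, 0.05, 20]
    - [-0.1, 0.55, -0.25, 0.05, 20]
    - [-0.1, 0.55, -0.25, 0.05, 20]
    - [-0.1, 0.55, -0.25, 0.05, 20]
    - [-0.12, 0.9, -0.3, 0.05, 20]
    - [-0.12, 0.9, -0.3, 0.05, 20]
    - [-0.15, 0.98, -0.3, 0.05, 20]
    - [-0.2, 0.98, -0.3, 0.05, 20]
    - [-0.2, 0.98, -0.3, 0.05, 20]
    - [-0.2, 0.98, -0.3, 0.05, 20]

```text
time_s: 27.82
tcp_pos: [0.577, 0.3357, 0.2367]
eef_rot: [-179.9, -0.3, -165.8]
contact_force: [-0.5, 0.4, -4.0]
gripper_width: 0.0354
gripper_force: 60.0
```

```bash
python3 -c "
from h import *
import pickle
st,im=meas(4);cv2.imwrite('pics/w9.png',cv2.resize(im[:300,:,::-1],None,fx=1.4286,fy=1.4286,interpolation=cv2.INTER_CUBIC));pickle.dump(st,open('st9.pkl','wb'));print(st['tcp_pos'],st['eef_rot'])"
```

```text
t 28.0167 F [ 0.2932  0.1898 -4.9069] M [-0.0181 -0.0163 -0.0024] sd [0.057  0.0336 0.0311] Mtool [ 0.0215 -0.0114  0.0024] w 0.03502494532226159 gf 59.974842527881265
[0.5774 0.3347 0.2387] [-179.9397   -0.1351 -165.9101]
```

View pics/w9.png

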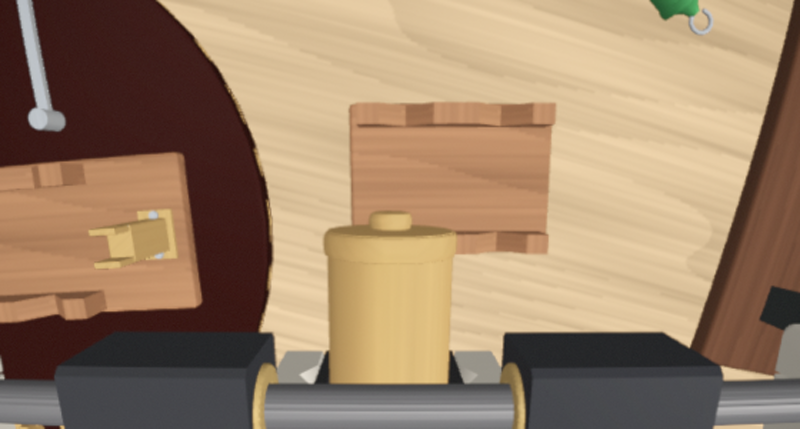

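```bash
python3 -c "
from h import *
import pickle
st=pickle.load(open('st9.pkl','rb')); k=.7
for z in (.041,.015):
    p=pix2w('wrist',np.array([(350,103),(555,103),(548,252),(548,234),(350,125)])*k,z,st); print(z,p[:,:2].tolist()); print(np.linalg.norm(p[0]-p[1]),np.linalg.norm(p[1]-p[2]),'mid AC',((p[0]+p[2])/2),'yaw AB',np.degrees(np.arctan2(-(p[1]-p[0])[0],(p[1]-p[0])[1])),'yaw BC',np.degrees(np.arctan2(*(p[2]-p[1])[[1,0]])))
c=(pix2w('wrist',np.array([(350,103),(548,252)])*k,.041,st)).mean(0)
for yaw in (12,14,16):
  a=np.radians(yaw);X=np.array([np.cos(a),np.sin(a),0]);Y=np.array([-np.sin(a),np.cos(a),0]);print(yaw,[ (w2pix('wrist',c*[1,1,0]+X*x+Y*y+np.array([0,0,z]),st)[0]/k).round(0).tolist() for x,y,z in [(-52,-75,41),(-52,75,41),(52,75,41),(-38,75,41),(-52,-52,41),(-52,-16,41),(-52,16,41),(-52,52,41)] for x,y,z in [(x/1e3,y/1e3,z/1e3)]])
"
```

```text
0.041 [[0.47259154500708855, 0.2802823698186144], [0.43766713414763403, 0.41496101122383633], [0.5365476718034554, 0.4415454494815845], [0.5241920202740279, 0.43748384560790043], [0.4865728690289402, 0.2835753951040331]]
0.13913321287398042 0.1023918604410738 mid AC [0.5046 0.3609 0.041 ] yaw AB 14.537534886376482 yaw BC 15.04836347722375
0.015 [[0.4696535869448328, 0.27756371704792077], [0.4321775917368532, 0.42208200656841355], [0.5382823609844877, 0.45060870913079887], [0.5250240031163567, 0.44625036367668536], [0.4846563892584551, 0.2810973314104577]]
0.14929831285971545 0.10987262996841642 mid AC [0.504  0.3641 0.015 ] yaw AB 14.537534886376495 yaw BC 15.04836347722378
12 [[346.0, 97.0], [566.0, 107.0], [551.0, 258.0], [565.0, 128.0], [380.0, 98.0], [434.0, 100.0], [481.0, 102.0], [533.0, 105.0]]
14 [[343.0, 101.0], [564.0, 103.0], [554.0, 254.0], [563.0, 124.0], [377.0, 101.0], [431.0, 101.0], [478.0, 101.0], [531.0, 102.0]]
16 [[341.0, 105.0], [562.0, 99.0], [557.0, 250.0], [561.0, 120.0], [375.0, 104.0], [428.0, 102.0], [476.0, 100.0], [528.0, 99.0]]
```

```bash
python3 -c "
from h import *
import pickle
st=pickle.load(open('st9.pkl','rb')); k=.7
a=np.radians(14.8);X=np.array([np.cos(a),np.sin(a),0]);Y=np.array([-np.sin(a),np.cos(a),0])
for c in ([.5046,.3609,0],[.504,.3641,0]):
  print([(n,(w2pix('wrist',np.array(c)+X*x/1e3+Y*y/1e3+np.array([0,0,z/1e3]),st)[0]/k).round(0).tolist()) for n,x,y,z in [('bR',0,75,15),('bL',-10,-75,15),('sA',-52,-70,41),('sB',-52,70,41),('sC',52,70,41),('n',-52,-52,41),('n',-52,-16,41),('n',-52,16,41),('n',-52,52,41)]])
"
python3 -c "
import cv2
im=cv2.imread('pics/w9.png'); cv2.imwrite('pics/w9c.png',cv2.resize(im[90:270,330:570],None,fx=3.3,fy=3.3,interpolation=cv2.INTER_CUBIC))"
```

```text
[('bR', [548.0, 179.0]), ('bL', [347.0, 167.0]), ('sA', [350.0, 102.0]), ('sB', [556.0, 101.0]), ('sC', [548.0, 253.0]), ('n', [376.0, 102.0]), ('n', [430.0, 101.0]), ('n', [477.0, 101.0]), ('n', [530.0, 101.0])]
[('bR', [552.0, 179.0]), ('bL', [352.0, 167.0]), ('sA', [354.0, 103.0]), ('sB', [561.0, 102.0]), ('sC', [553.0, 253.0]), ('n', [381.0, 102.0]), ('n', [435.0, 102.0]), ('n', [482.0, 101.0]), ('n', [535.0, 102.0])]
```

View pics/w9c.png

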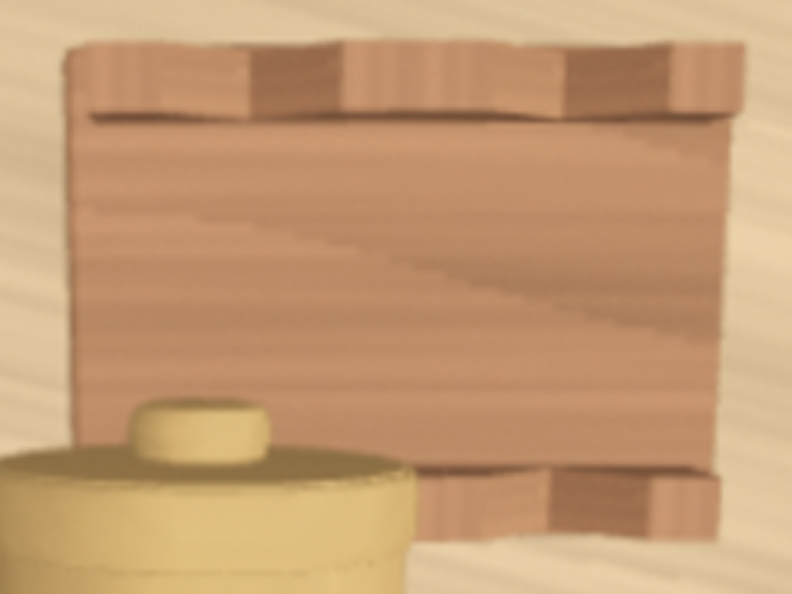

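```bash
python3 -c "
from h import *
go(.5043,.3273,.07,-165.2)"
```

```text
go [0.2907 0.043  0.6777] turn -0.01191090036141181 tcp [0.5776 0.3347 0.2393] [-179.9627   -0.0826 -165.9147] t 28.0167
```

Call:
step_arm:
  plan:
    - [0.15, 0.02, 0.1, -0.012, 20]
    - [0.29, 0.043, 0.25, -0.012, 20]
    - [0.29, 0.043, 0.4, -0.012, 20]
    - [0.29, 0.043, 0.5, -0.012, 20]
    - [0.29, 0.043, 0.6, -0.012, 20]
    - [0.29, 0.043, 0.67, -0.012, 20]
    - [0.29, 0.043, 0.67, -0.012, 20]
    - [0.29, 0.043, 0.67, -0.012, 20]
    - [0.29, 0.043, 0.67, -0.012, 20]

```text
time_s: 28.77
tcp_pos: [0.5059, 0.3288, 0.0743]
eef_rot: [180.0, 0.1, -165.1]
contact_force: [0.3, -0.0, -3.4]
gripper_width: 0.0349
gripper_force: 60.0
```

```bash
python3 -c "
from h import *
meas(2);go(.5043,.3273,.031,-165.2)"
```

```text
t 28.8667 F [ 0.3391  0.2034 -4.658 ] M [ 0.0336  0.0361 -0.013 ] sd [0.0202 0.0229 0.005 ] Mtool [-0.0417  0.0263  0.0131] w 0.03551274112634306 gf 59.974898770451546
go [ 0.0088 -0.0056  0.1745] turn 0.0009167483032991678 tcp [0.506  0.3291 0.0746] [ 179.9104    0.1523 -165.145 ] t 28.8667
```

Call:
step_arm:
  plan:
    - [0.005, -0.005, 0.05, 0, 20]
    - [0.008, -0.005, 0.1, 0, 20]
    - [0.008, -0.005, 0.13, 0, 20]
    - [0.008, -0.005, 0.15, 0, 20]
    - [0.008, -0.005, 0.16, 0, 20]
    - [0.008, -0.005, 0.16, 0, 20]

```text
time_s: 29.37
tcp_pos: [0.5035, 0.3267, 0.0327]
eef_rot: [-180.0, 0.0, -165.1]
contact_force: [0.7, 0.1, -4.9]
gripper_width: 0.0353
gripper_force: 60.0
```

Call:
step_arm:
  plan:
    - [0, 0, 0.004, 0, 20]
    - [0, 0, 0.01, 0, 20]
    - [0, 0, 0.01, 0, 20]
  newtons: 20

```text
time_s: 29.62
tcp_pos: [0.5035, 0.3268, 0.0304]
eef_rot: [180.0, 0.0, -165.1]
contact_force: [0.3, 1.1, -3.9]
gripper_width: 0.0357
gripper_force: 20.0
```

Call:
step_arm:
  plan:
    - [0, 0, 0.004, 0, 20]
    - [0, 0, 0.008, 0, 20]
    - [0, 0, 0.008, 0, 20]

```text
time_s: 29.87
tcp_pos: [0.5039, 0.3277, 0.0293]
eef_rot: [179.9, 0.1, -165.1]
contact_force: [-3.1, 2.5, 3.4]
gripper_width: 0.036
gripper_force: 20.0
```

Call:
step_arm:
  plan:
    - [0, 0, 0.004, 0, 20]
    - [0, 0, 0.006, 0, 20]
    - [0, 0, 0.006, 0, 20]

```text
time_s: 30.12
tcp_pos: [0.5042, 0.3282, 0.0286]
eef_rot: [179.9, 0.2, -165.1]
contact_force: [-4.8, 2.6, 10.4]
gripper_width: 0.036
gripper_force: 20.0
```

Seated. I'll release, raise, back off, and check.

Call:
step_arm:
  plan:
    - [0, 0, -0.006, 0, 20]
    - [0, 0, -0.006, 0, 46]
    - [0, 0, -0.006, 0, 50]
    - [0, 0, -0.006, 0, 50]
    - [0, 0, -0.1, 0, 50]
    - [0, 0, -0.25, 0, 50]
    - [-0.1, 0, -0.5, 0, 50]
    - [-0.3, 0, -0.7, 0, 50]
    - [-0.3, 0, -0.85, 0, 50]
    - [-0.3, 0, -0.85, 0, 50]
    - [-0.3, 0, -0.85, 0, 50]

```text
time_s: 31.03
tcp_pos: [0.581, 0.3474, 0.2475]
eef_rot: [179.8, 0.6, -165.2]
contact_force: [0.3, 0.4, 1.9]
gripper_width: 0.0499
gripper_force: 0.0
```

```bash
python3 -c "
from h import *
st,im=meas(2); s=eyes.capture('scene'); t=eyes.capture('top')
w=cv2.resize(im[:300],(480,257)); s2=cv2.resize(s[130:330,60:440],(760,400))[:,:,:]
c=np.zeros((600,800,3),np.uint8); c[:195,:364]=cv2.resize(im[:300],(364,195)); c[200:600,:760]=s2; c[:198,370:800]=cv2.resize(t[110:300,130:430],(430,272))[20:218]
cv2.imwrite('pics/c10.png',c[:,:,::-1])
import pickle;pickle.dump(st,open('st10.pkl','wb'));cv2.imwrite('pics/w10.png',im[:,:,::-1]);print(st['tcp_pos'])"
```

```text
t 31.1333 F [ 0.3619  0.2852 -0.7753] M [-0.0077  0.0206 -0.0194] sd [0.0267 0.0799 0.0246] Mtool [0.0022 0.0219 0.0194] w 0.050216211710125934 gf 0.0
[0.5791 0.3469 0.244 ]
```

View pics/c10.png

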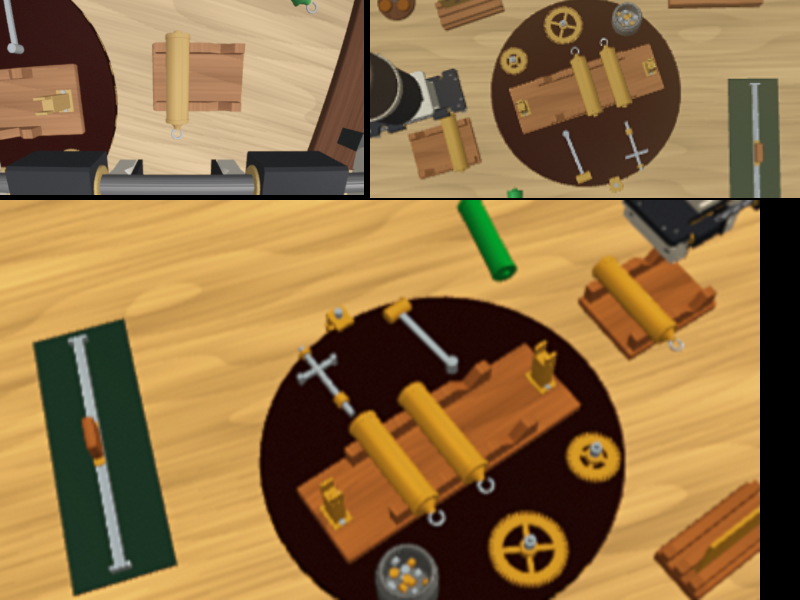

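The composite shows one weight in the stand's place, aligned and centred (wrist inset at (177,80)). Two sound weights lie in the rack, at (395,465) and (445,435). The bar is on the mat at (95,440), and the bystanders look unmoved.

```bash
python3 -c "
from h import *
print(workorder.close_job())"
```

```text
the job is handed in; nothing more can be done
None
```

The job is handed in at about 31 s of the 72 s limit: the left weight rattled and lies in the repair stand, the two sound weights are back in the rack, and the keeper bar is flat on the mat; the judge returned no verdict.

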